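# Rock the angle gauge on a crowned stud to its set lean and hold it

### The job

I need the sign bracket's lean held so I can scribe it: pick up the angle gauge by its handle and set it upright and square across the rounded crest of the stud block, mid-sole on the crest. Then rock it on the crest until its hanging pointer has stopped swinging exactly at the small index tab on the dial, and finish there, still gripping the gauge with its sole bearing on the crest. Leave everything else on the bench where it is.

Things in the scene. Friction and masses are not known exactly. Their poses are not given: they have to be found in the camera images.
- gauge: Pendulum angle gauge, loose, about 0.3 kg, standing upright. Sole 40 (x) x 120 (y) x 8 mm; white dial in a rim, 120 mm wide, to 104 mm high; black handle 26 (x) x 28 (y) mm from 104 to 150 mm high. Origin: centre of the sole's underside; x out of the dial's face, y along the sole, z up. A pointer hangs from a pivot 88 mm above the origin and swings in the y-z plane, sunk within the rim.
- gauge_grip (a point): Middle of the gauge's handle, 130 mm above the sole's underside on the gauge's z axis; grip the two flat sides that face along the gauge's y (28 mm apart). Axes as the gauge.
- pointer (a joint): Angle of the hanging pointer in the gauge, rad, about the gauge's x: 0 when the gauge is upright, positive with the tip towards the gauge's +y. It hangs plumb: leaning the gauge's top towards its own +y by an angle makes it read plus that angle once at rest. Swings at about 2.5 Hz, dies away in 1 to 2 s. Range -1 to 1.
- index (a joint): Where the index tab stands on the dial, same axis, zero and sense as the pointer, rad; stiffly set beforehand between 0.20 and 0.42 (always towards the gauge's +y) and stays put.
- pointer_tip (a point): Tip of the pointer, 58 mm from the pivot; its z axis runs along the pointer.
- index_tip (a point): Point of the steel index tab at the dial's lower edge, 59 mm from the pivot; its z axis runs from there to the pivot. Pointer on the mark: the two z axes are parallel.
- stud: Stud block fixed to the bench: plywood foot 100 x 100 x 12 mm with a brown wooden stud 70 mm long (x), uneven shoulders (36 mm high at -y, 26 mm at +y) and a rounded crest. Origin: centre of the foot's underside; x along the crest, z up. The gauge's x is to lie along the stud's x.
- stud_crest (a point): Top of the stud's crest at mid-length, 62 mm above the bench and 8 mm to +y of the stud's middle. The crest is a round of radius 18 mm whose axis runs along the stud's x, 18 mm below this point. Axes as the stud.
- offcut: plain timber offcut, a bystander, 110 x 34 x 30 mm, lying between gauge and stud; loose, origin at the centre of its underside
- driver: screwdriver, 170 mm, a bystander; loose, origin at the centre of its underside
- tape: roll of clear tape lying flat, 90 mm across, 24 mm high, a bystander; loose, origin at the centre of its underside
- led_tile: black LED tile with a grid of white dots, 80 x 80 x 12 mm, a bystander; loose, origin at the centre of its underside
- cleaner: small closed bottle, 54 mm across, 130 mm tall, a bystander; loose, origin at the centre of its underside
- spanner: flat spanner, 150 mm, a bystander; loose, origin at the centre of its underside
- screw_tray: grey two-part tray, 100 x 140 x 35 mm, a bystander; loose, origin at the centre of its underside

How it is judged:
On the way, in this order (a step that is already met when the one before it is completed fails the run):
1. the gauge is picked up clear of the bench, in the fingers (contact force between gauge and the fingers above 1 N and height (world z) of gauge above 0.03 m and contact force between gauge and stud below 0.05 N), for 0.2 s.
2. the gauge, still gripped, bears upright and square on the crest, mid-sole (contact force between gauge and the fingers above 1 N and contact force between gauge and stud above 0.3 N and x of gauge in the frame of stud_crest between -0.025 and 0.025 m and y of gauge in the frame of stud_crest between -0.03 and 0.03 m and angle between the x axis of gauge and the x axis of stud, either way round below 0.25 rad and height (world z) of gauge above 0.045 m and angle between gauge's own z axis and vertical below 0.12 rad), for 0.2 s.
At the end, for the whole second after the job is handed in: Gauge gripped (over 1 N), its sole bearing on the stud (over 0.3 N), over 45 mm above the bench, mid-sole within 30 mm across and 25 mm along of the crest's middle, square to 0.25 rad; pointer within 0.05 rad of the index and under 0.3 rad/s; no bystander moved over 40 mm (contact force between gauge and the fingers above 1 N and contact force between gauge and stud above 0.3 N and x of gauge in the frame of stud_crest between -0.025 and 0.025 m and y of gauge in the frame of stud_crest between -0.03 and 0.03 m and angle between the x axis of gauge and the x axis of stud, either way round below 0.25 rad and height (world z) of gauge above 0.045 m and angle between the z axis of pointer_tip and the z axis of index_tip, either way round below 0.05 rad and velocity of joint pointer between -0.3 and 0.3 rad/s and not (distance of any of offcut, driver, tape, led_tile, cleaner, spanner, screw_tray from where it was at the start of the episode above 0.04 m)); the arm keeps its last pose, push and grip.
It fails at once if a bystander is pushed away by more than 40 mm (distance of any of offcut, driver, tape, led_tile, cleaner, spanner, screw_tray from where it was at the start of the episode above 0.04 m).
It also fails if it takes over 45 s, if anything falls off the work surface, if the arm or the gripper's body presses on something with over 40 N, if the wrist force passes 120 N, or if a joint passes its speed limit or range.

### The arm

A 6-joint arm with a two-finger parallel gripper is mounted at the origin on the work surface. World frame = base frame: x ahead of the robot, y to its left, z up, the work surface at z = 0. Lengths are in m, angles in rad, forces in N, time in s.
With the tool pointing down it reaches from about 0.3 to 0.875 m from the base axis. Payload 6.4 kg.
Tool frame: the origin (TCP) lies at the very end of the fingers, on their centre line; the grasp point (between the pads) lies 19 mm behind it; z points along the fingers, y is the line along which they close (so a half turn about z gives the same grasp; the last joint's range is limited). The gripper opens to 85 mm and grips with 20 to 120 N. Pads are 22 mm wide; open, the fingers measure 114 mm over their backs; the gripper's body (76 mm by 85 mm) begins 54 mm behind the grasp point. The pads swing forward as they close: fully open they stand 13 mm farther back than shut.
Start: joints at [-1.453, 0.181, 1.607, -0, 1.354, -0.206], TCP at [0.183, -0.545, 0.231] pointing down, gripper open.
Joint ranges: [-2.99, 2.99], [-0.89, 2.07], [0.3, 2.58], [-1.14, 4.28], [0, 2.63], [-3.12, 3.12]. Speed limits (rad/s): [2.57, 2.57, 3.01, 3.14, 3.14, 3.14].

### API

Orientations are given as a unit quaternion [w, x, y, z].
In Python, from bench import ctrl gives the robot as it stands.
- The arm moves only by the tool jog_arm, never from a script. Its argument "series" is a list that holds one entry, the list of rows, each a list of 7 numbers: the shift along the tool's x, y, z in mm, then the turn, a rotation vector about the tool's x, y, z in rad, then the finger opening in mm, from 0 to 85.4. In form: [[[tx, ty, tz, rx, ry, rz, gripper], ...]]. A call has exactly 10 rows; each row shifts and turns the commanded pose from where the row before left it, along the tool's axes as they then stand; what a row does not reach is not made up. A row lasts 1/10 s, in which the tool goes at most 50 mm and 8.59 degrees, less where a joint would pass 70% of its speed; a pose out of reach is approached as far as the arm can. A call with a gripper value outside its range is refused whole. The fingers move at their own pace and stop on an object; the grip force is fixed at half the most. Time passes only in rows, so rows that do not move let the fingers close, or fill a call up. It gives the time, the measured TCP pose, the force, the opening and the grip force at its end, in the units of the state.
- ctrl.get_obs(): the state, without advancing time (a new reading comes with each control period).
- ctrl.camera(name): name is "scene" or "top" or "wrist"; returns a dict with "frame" (420x560x3 uint8, blue, green, red), "z_map" (420x560 float32, m along the optical axis (not along the pixel's ray), 0 where there is no reading), "fx", "fy", "cx", "cy" (pixels), "xyz" and "rotation" of the camera in the world. Camera axes: x right, y down, z forward; pixel columns grow to the right and rows downward; lengths in m; the calibration is good to about 2 mm. The wrist camera is an equidistant fisheye: a pixel r from the principal point sees the ray r / f radians off the axis. A picture is of the moment at which its call begins.
- ctrl.hand_in(): hands the job in; it is judged then, once.
The state is a dict: "time_s": time; "q": joint angles; "dq": joint speeds; "joint_efforts": joint torques, N m; "eef_pos": TCP position; "eef_rot": TCP orientation; "wrist_force": force on the tool from outside, world axes, zero at the start; "torque": the same for the moment, N m; "opening": opening from 0.0 (shut) to 1.0 (fully open); "grasp_force": force on a finger pad.
Only numpy, scipy, OpenCV 4.12 (cv2) and the standard library are available. Lean on these libraries where they do the work, as an engineer would, in place of code of your own. Each camera call takes 0.05 s, during which the arm holds its last target. There are 200 camera calls.

## Working session

There is one attempt and no reset: what is moved stays moved. The work goes in short steps, Python scripts to look and compute and a tool call to move; the robot and the scene stay as the last step left them, time stands still between calls to the robot, and variables do not carry over. Pictures are saved under pics/ and viewed, at most 10 in all, crops included, and the job is handed in when it is done.

Besides the shell and the picture viewer there is one more tool, called as name(argument=value, ...) on one line, values as JSON. jog_arm: Moves the arm, as the interface text tells. Its arguments: {"type":"object","properties":{"series":{"type":"array"}},"required":["series"]}

```bash
mkdir -p pics; ls
cat > h.py <<'E'
import numpy as np, cv2
from bench import ctrl
def pts(c):
    h,w=c["z_map"].shape; v,u=np.mgrid[:h,:w]; z=c["z_map"]
    p=np.stack([(u-c["cx"])/c["fx"]*z,(v-c["cy"])/c["fy"]*z,z],-1)
    R=np.array(c["rotation"]); R=R if R.shape==(3,3) else None
    return p@R.T+np.array(c["xyz"])
E
python3 - <<'E'
from h import *
for n in("scene","top"):
    c=ctrl.camera(n); cv2.imwrite(f"pics/{n}0.png",c["frame"]); np.savez(n+"0.npz",**c)
    print(n,c["xyz"],c["rotation"],c["fx"],c["cx"],c["cy"])
print(ctrl.get_obs())
E
```

```text
pics
scene [ 1.16043581 -0.49960463  1.23114141] [-0.26397507  0.86903117  0.3978255  -0.12975693] 431.50310295409315 283.347037165829 213.2598266020514
top [ 0.39665469 -0.01920196  1.49324791] [-0.04299014  0.71524059 -0.69604467  0.04587555] 510.95602614374764 279.4009190414786 210.15828011570147
{'time_s': 0.1, 'q': array([-1.45329504e+00,  1.81471441e-01,  1.60789849e+00,  6.75440564e-06,
        1.35382763e+00, -2.06281451e-01]), 'dq': array([ 0.00249455, -0.00140953, -0.00282635, -0.00012679,  0.00121042,
        0.00110302]), 'joint_efforts': array([ 1.04604521e-04, -4.45884776e+01, -3.52237129e+01, -3.89928973e-04,
        4.20206634e-03,  7.07988718e-06]), 'eef_pos': array([ 0.18290799, -0.54460526,  0.23047622]), 'eef_rot': array([-8.01513702e-04,  9.86923988e-01,  1.61184361e-01,  3.89033355e-05]), 'wrist_force': array([ 0.93839538,  0.19898283, -0.14728216]), 'torque': array([-0.04504741, -0.04998522, -0.0054932 ]), 'grasp_force': 0.0, 'opening': 1.0021487471261876}
```

View pics/scene0.png

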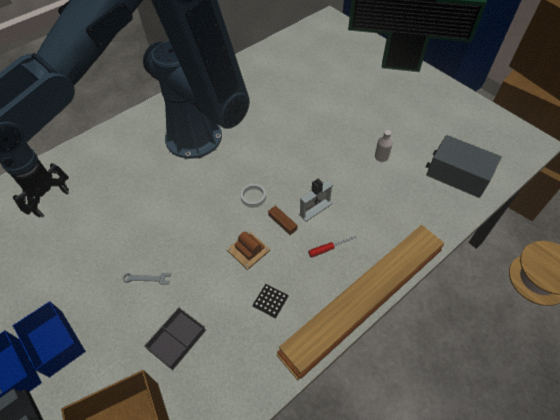

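View pics/top0.png

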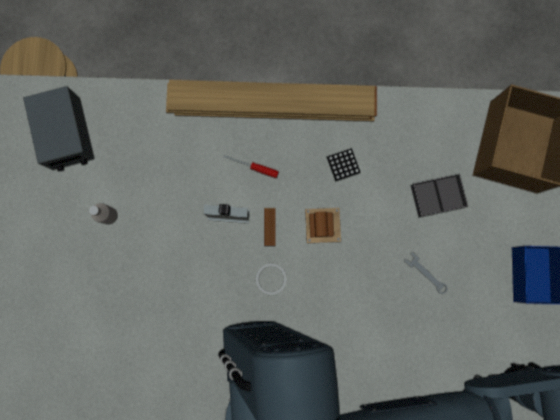

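The scene view shows the gauge at about (317,200), the offcut at (283,220) and the stud at (248,247). In the top view they are at (228,212), (270,227) and (322,225). Next I'll measure them with depth and zoom in.

```bash
cat > h.py <<'E'
import numpy as np, cv2
from scipy.spatial.transform import Rotation as Ro
from bench import ctrl
def rot(q): return Ro.from_quat(np.r_[q[1:],q[0]])
def pts(c):
    z=c["z_map"]; h,w=z.shape; v,u=np.mgrid[:h,:w]
    p=np.stack([(u-c["cx"])/c["fx"]*z,(v-c["cy"])/c["fy"]*z,z],-1)
    return p@rot(c["rotation"]).as_matrix().T+np.array(c["xyz"])
def rect(P,m):
    r=cv2.minAreaRect((P[m][:,:2]*1000).astype(np.float32)); return m.sum(),np.round(r[0],1),np.round(r[1],1),round(r[2],1)
E
python3 - <<'E'
from h import *
t=np.load("top0.npz"); s=np.load("scene0.npz")
P=pts(t); S=pts(s)
def box(P,u0,v0,u1,v1):
    b=np.zeros(P.shape[:2],bool); b[v0:v1,u0:u1]=1; return b&(P[...,2]>-.05)
g=box(P,195,190,256,235); z=P[...,2]
print("bench z",np.median(z[240:260,180:220]), np.median(S[150:165,250:300,2]))
for a,b in((.004,.02),(.06,.112),(.12,.17)): print("g",a,b,rect(P,g&(z>a)&(z<b)))
b=box(P,300,200,346,250)
for a,c in((.006,.018),(.02,.1),(.02,.031),(.031,.042),(.055,.07)):
    m=b&(z>a)&(z<c); print("st",a,c,rect(P,m) if m.sum()>3 else m.sum())
print(np.round(z[208:242:3,306:340:2]*1000).astype(int))
o=box(P,258,200,282,255); print("off",rect(P,o&(z>.015)))
sg=box(S,290,170,345,230); sz=S[...,2]
for a,b in((.003,.02),(.02,.1),(.115,.17)):
    m=sg&(sz>a)&(sz<b); print("sg",a,b,rect(S,m))
ss=box(S,225,225,275,270)
for a,b in((.006,.02),(.054,.07)):
    m=ss&(sz>a)&(sz<b); print("ss",a,b,rect(S,m))
a=cv2.resize(s["frame"][165:275,220:350],None,fx=6,fy=5,interpolation=3); cv2.imwrite("pics/s1.png",a)
E
```

```text
bench z 0.00043163191223760666 -0.0018904801742019028
g 0.004 0.02 (np.int64(410), array([575.4, 136.9]), array([130.5, 176.9]), 1.7)
g 0.06 0.112 (np.int64(379), array([566.3, 125.5]), array([119.6,  26.4]), 87.3)
g 0.12 0.17 (np.int64(119), array([566.3, 125.6]), array([27.8, 26.1]), 87.3)
st 0.006 0.018 (np.int64(582), array([ 546.4, -151.4]), array([144.3, 129.1]), 1.3)
st 0.02 0.1 (np.int64(590), array([ 542.3, -152. ]), array([91. , 83.2]), 4.3)
st 0.02 0.031 (np.int64(130), array([ 542.3, -152. ]), array([91. , 83.2]), 4.3)
st 0.031 0.042 (np.int64(143), array([ 543.3, -146.1]), array([67.2, 63.2]), 1.0)
st 0.055 0.07 (np.int64(232), array([ 542.5, -141.4]), array([69.5, 31.5]), 5.2)
[[   5    1    3   -4    3   -1    1    4    3    6    9   13    7   10
    14   11   11]
 [  15   10   15   12   11   10    8   15   13   10   11    9    7   13
    10    9   17]
 [  11   11   23   30   36   61   56   61   61 1493   51   34   39   38
    13   14   14]
 [  11   11   30   27   28   53   58   62   63   64   52   38   42   38
    11   14    8]
 [   8    9   23   32   26   54   62 149
[... 456 characters left out ...]
   61   58   34   35   36
     7   13   16]
 [  -4    9   14   17   13    8   13   12   12   18   10   11    8   15
     9   12   12]
 [   1   15   16   17   11   12    9   10   10   20   10   11   12   10
    17   16   10]]
off (np.int64(468), array([491.9,   2.5]), array([192.4,  34.1]), 2.8)
sg 0.003 0.02 (np.int64(430), array([548.5, 158.1]), array([196.6, 266.5]), 48.3)
sg 0.02 0.1 (np.int64(355), array([572.5,  90.3]), array([ 38.1, 193.2]), 2.5)
sg 0.115 0.17 (np.int64(118), array([571.3, 122. ]), array([29.5, 28.4]), 87.4)
ss 0.006 0.02 (np.int64(414), array([ 541.1, -158.2]), array([119.1, 112.8]), 2.8)
ss 0.054 0.07 (np.int64(173), array([ 548.7, -146. ]), array([71.3, 31. ]), 3.4)
```

View pics/s1.png

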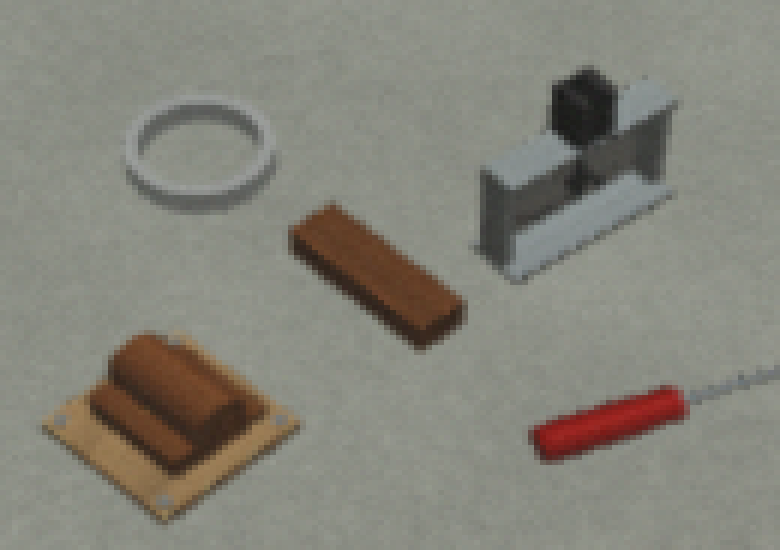

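The stud's x axis points roughly along world +x: the low shoulder is on its +y side, and its yaw is about +4.5°. The gauge's handle is near (567,125) mm with its sole along about 87° (yaw about -3°). The tape, offcut and driver are all clear of the path, so I'll move toward the gauge.

jog_arm(series=[[[33,-29,-3,0,0,0,85],[33,-29,-3,0,0,0,85],[33,-29,-3,0,0,0,85],[33,-29,-3,0,0,0,85],[33,-29,-3,0,0,0,85],[33,-29,-3,0,0,0,85],[33,-29,-3,0,0,0,85],[33,-29,-3,0,0,0,85],[33,-29,-3,0,0,0,85],[33,-29,-3,0,0,0,85]]])

```text
time_s: 1.1
eef_pos: [0.404, -0.1634, 0.2613]
eef_rot: [0.0, 0.987, 0.161, 0.0]
wrist_force: [1.6, -1.4, -0.3]
opening: 0.996
grasp_force: 0.0
```

jog_arm(series=[[[33,-29,-3,0,0,0,85],[33,-29,-3,0,0,0,85],[33,-29,-3,0,0,0,85],[33,-29,-3,0,0,0,85],[33,-29,0,0,0,0,85],[33,-29,0,0,0,0,85],[0,0,0,0,0,0.1,85],[0,0,0,0,0,0.1,85],[0,0,0,0,0,0.1,85],[0,0,0,0,0,0.07,85]]])

```text
time_s: 2.1
eef_pos: [0.5356, 0.0631, 0.2727]
eef_rot: [-0.0, 1.0, -0.025, -0.001]
wrist_force: [0.1, -0.1, 0.2]
opening: 0.996
grasp_force: 0.0
```

Run:
```python
from h import *
o=ctrl.get_obs(); print(o["eef_pos"],o["eef_rot"],o["q"],o["time_s"])
c=ctrl.camera("wrist"); cv2.imwrite("pics/w1.png",c["frame"])
R=rot(o["eef_rot"]); print(c["fx"],c["cx"],c["cy"]); print("cam in tool",R.inv().apply(np.array(c["xyz"])-o["eef_pos"]),(R.inv()*rot(c["rotation"])).as_matrix().round(3))
```

```text
[0.53557017 0.06305879 0.27265557] [-3.46868125e-05  9.99695141e-01 -2.46826908e-02 -6.23318279e-04] [-1.03000223e-01  6.83424703e-02  1.64761010e+00 -2.86659197e-05
  1.42688832e+00  1.51717064e+00] 2.1
325.19226210127806 283.59276094470016 213.7492865726575
cam in tool [ 0.08419741  0.00034032 -0.1415622 ] [[-0.001 -0.945 -0.326]
 [ 1.    -0.001 -0.001]
 [ 0.    -0.326  0.945]]
```

View pics/w1.png

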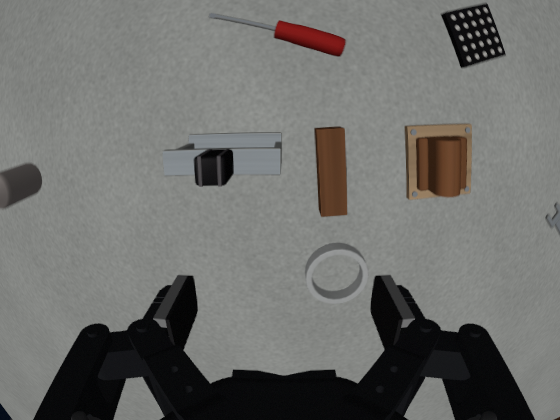

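The wrist view shows the gauge near (222,160), its black handle at (213,167), the offcut at (331,172) and the stud at (438,162). The camera sits on the tool's +x side, so I'll tilt the tool to look at the dial from +x.

jog_arm(series=[[[43,-23,0,0,0,0,85],[43,-23,0,0,0,0,85],[44,-23,0,0,0,0,85],[0,0,0,0,-0.14,0,85],[0,0,0,0,-0.14,0,85],[0,0,0,0,-0.14,0,85],[0,0,0,0,-0.14,0,85],[0,0,0,0,-0.14,0,85],[29,0,34,0,0,0,85],[29,0,34,0,0,0,85]]])

```text
time_s: 3.15
eef_pos: [0.6704, 0.1253, 0.1804]
eef_rot: [-0.008, 0.939, -0.021, -0.343]
wrist_force: [1.2, 0.1, -0.2]
opening: 1.001
grasp_force: 0.0
```

Run:
```python
from h import *
o=ctrl.get_obs(); print(o["eef_pos"],o["eef_rot"],o["q"],o["time_s"])
c=ctrl.camera("wrist"); np.savez("w2.npz",**c); cv2.imwrite("pics/w2.png",cv2.resize(c["frame"],(800,600),interpolation=3))
```

```text
[0.67042011 0.1252885  0.18044098] [-0.00826762  0.93905774 -0.02122085 -0.3430042 ] [-0.00240484  1.00182653  0.64676675  0.03511677  2.19266255  1.62362475] 3.15
```

View pics/w2.png

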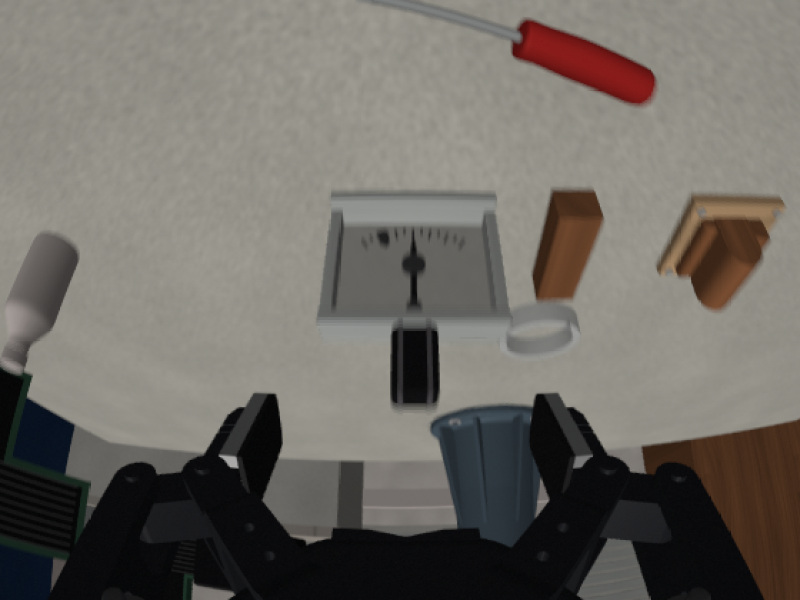

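The dial faces +x. In this 800-px view (upside down) the pointer tip is at (413,230), the hub at (413,264), and the index tab is a dark blob near (383,237) on the +y side. I'll zoom in and cast rays onto the dial plane.

```bash
cat >> h.py <<'E'
def ray(c,u,v):
    d=np.stack([np.asarray(u,float)-c["cx"],np.asarray(v,float)-c["cy"]],-1); r=np.linalg.norm(d,axis=-1,keepdims=True); th=r/c["fx"]
    return rot(c["rotation"]).apply(np.concatenate([np.sin(th)*d/np.maximum(r,1e-9),np.cos(th)],-1))
E
python3 - <<'E'
from h import *
c=dict(np.load("w2.npz")); f=c["frame"]
u0,v0=225,130; a=cv2.resize(f[v0:v0+160,u0:u0+130],None,fx=5,fy=3.7,interpolation=2)
cv2.imwrite("pics/w2z.png",a)
# rectify rays to gauge dial plane: print z_map-based x of dial
z=c["z_map"]
def P(u,v):
    r=ray(c,[u],[v])[0]; fwd=rot(c["rotation"]).apply([0,0,1]); return np.array(c["xyz"])+r*z[int(v),int(u)]/(r@fwd)
s=.7
for n,(u,v) in dict(dialL=(360,290),dialR=(460,290),tip=(413,231),hub=(413,264),top=(413,312),tab=(383,237),rimtop=(370,325),rimtop2=(460,325),handle=(413,360),handlebot=(415,325),sole=(413,198),soleL=(338,198),soleR=(492,198)).items(): print(n,(P(u*s,v*s)*1000).round(1))
g=cv2.cvtColor(f,cv2.COLOR_BGR2GRAY); print(g[157:176,258:300:1])
E
```

```text
dialL [564.1 160.8  64.7]
dialR [559.7  92.9  63.8]
tip [560.1 124.6  10.8]
hub [571.7 124.5  49.7]
top [575.6 124.7  89.4]
tab [567.9 146.   22.1]
rimtop [583.8 150.3 102.5]
rimtop2 [580.7  96.4 102.1]
handle [581.7 124.8 124.9]
handlebot [581.1 123.4 101.7]
sole [588.8 123.6   4.2]
soleL [591.3 176.9   3.6]
soleR [586.1  67.    2.9]
[[123 123 125 126 126 126 126 126 126 126 127 125 126 126 126 126 126 126
  126 127 126 126 125 125 125 124 125 125 125 126 125 125 126 126 126 126
  125 124 126 126 126 126]
 [113 113 113 114 114 114 113 113 112 112 112 110 111 113 113 114 114 114
  109 111 112 113 113 112 104 103 112 113 114 114 106 105 114 114 114 114
  108 105 114 114 114 113]
 [102 103 103 102 103 103 102  98  95  93  91  91  94 101 102 103 103 103
   92  92 101 102 102 102  85  86 104 105 105 105  92  87 105 105 104 105
   91  88 105 105 105 104]
 [100 101 100 100 100  95  88  85  85  82  79  78  84  89  99 101 101 101
   80  80  98 101 100 100  78  74  98 101 101 101  81  67 100 100  99  99
   82  73  99  99 100  99]
 [101 101 102 101 101  90  81  75  72  71  71  67  71  81  97 1
[... 1862 characters left out ...]
 [ 98 100 101 101 100 100  99  97  86  82  78  72  69  77  91  99 100 101
  100 100 100 100 100 100 100 100 100 100 100  71  34   9  33  74  99 100
  100 100 100 100 100 100]
 [100 101 101 100 100 100 100 100  93  90  86  83  79  86  96 100 100 101
  100 100 101 100 100 100 100 100 100 100 100  64  27  13  23  64  99 100
  100 100 100 101 100 100]
 [ 99 100 100 100 100 100 100 100  98  96  95  90  88  95 100 101 100 100
  100 100 100 100 100 100 100 100  99 100  97  59  19  11  14  55  97 101
   99 100 101 100  99 100]
 [100 100  99 100 100  99 100 100 100 100  99  97  96 100 100 100 100 100
  101 100 100 100 100 100  99  99  96  93  92  55  20  15  15  49  91  95
   98 100 100 100  99  99]]
```

View pics/w2z.png

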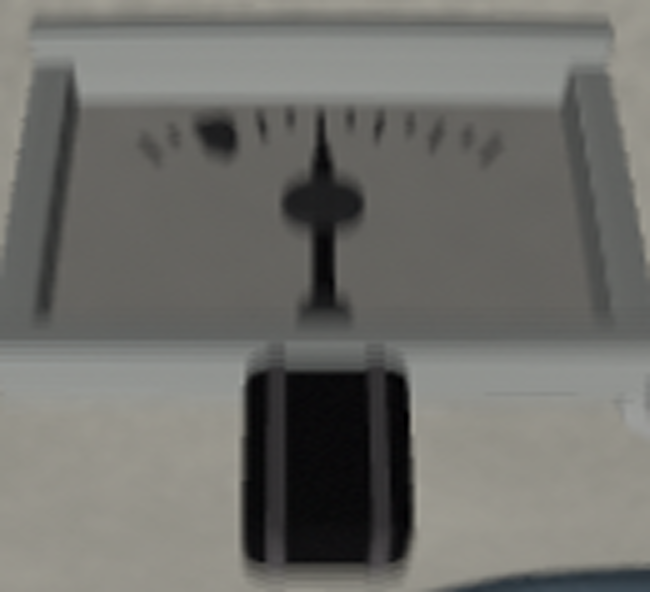

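```bash
cat >> h.py <<'E'
def proj(c,P):
    p=rot(c["rotation"]).inv().apply(np.asarray(P).reshape(-1,3)-np.array(c["xyz"])); r=np.hypot(p[:,0],p[:,1]); k=c["fx"]*np.arctan2(r,p[:,2])/np.maximum(r,1e-9)
    return p[:,0]*k+c["cx"],p[:,1]*k+c["cy"]
E
python3 - <<'E'
from h import *
c=dict(np.load("w2.npz")); g=cv2.cvtColor(c["frame"],cv2.COLOR_BGR2GRAY)
R=Ro.from_euler("z",-2.7,degrees=True)
th=np.arange(-.75,.76,.01); rr=np.arange(44,64,2.)
for xd in (-5,-2,2,6):
    T,Q=np.meshgrid(th,rr); L=np.stack([np.full(T.shape,xd),Q*np.sin(T),88-Q*np.cos(T)],-1).reshape(-1,3)/1000
    u,v=proj(c,R.apply(L)+[.5665,.1248,0]); I=cv2.remap(g,u.reshape(T.shape).astype(np.float32),v.reshape(T.shape).astype(np.float32),cv2.INTER_LINEAR).astype(float)
    print("xd",xd)
    for r,row in zip(rr,I):
        d=row; m=[(round(th[i],2),int(d[i])) for i in range(1,len(th)-1) if d[i]<96 and d[i]<=d[i-1] and d[i]<d[i+1]]
        w=np.clip(90-row,0,None)*((th>.2)&(th<.45)); print(int(r),m,"tab %.3f"%((w*th).sum()/max(w.sum(),1e-9)))
E
```

```text
xd -5
44 [(np.float64(-0.12), 30), (np.float64(0.02), 29), (np.float64(0.08), 31), (np.float64(0.1), 32), (np.float64(0.12), 33)] tab 0.000
46 [(np.float64(-0.15), 29), (np.float64(-0.08), 30), (np.float64(-0.02), 29), (np.float64(0.11), 29)] tab 0.000
48 [(np.float64(-0.02), 29), (np.float64(0.02), 29), (np.float64(0.12), 29)] tab 0.000
50 [(np.float64(-0.04), 29), (np.float64(0.07), 30)] tab 0.000
52 [(np.float64(0.0), 28)] tab 0.000
54 [(np.float64(-0.01), 26), (np.float64(0.01), 27)] tab 0.000
56 [(np.float64(0.0), 22), (np.float64(0.07), 79)] tab 0.000
58 [(np.float64(-0.01), 16)] tab 0.000
60 [(np.float64(0.0), 14)] tab 0.000
62 [(np.float64(0.0), 15), (np.float64(0.32), 92)] tab 0.000
xd -2
44 [(np.float64(-0.16), 28), (np.float64(-0.02), 29), (np.float64(0.11), 29), (np.float64(0.13), 30)] tab 0.000
46 [(np.float64(-0.02), 29), (np.float64(0.02), 29), (np.float64(0.12), 29)] tab 0.000
48 [(np.float64(-0.04), 29), (np.float64(0.07), 30)] tab 0.000
50 [(np.float64(0.0), 28)] tab 0.000
52 [(np.float64(-0.02), 25), (np.float64(0.0), 26)] tab 0.000
54 [(np.float64(0.0), 21), (np.f
[... 1282 characters left out ...]
 11), (np.float64(0.36), 91)] tab 0.000
56 [(np.float64(0.0), 13), (np.float64(0.34), 75)] tab 0.344
58 [(np.float64(-0.39), 94), (np.float64(-0.19), 93), (np.float64(0.0), 23), (np.float64(0.33), 56)] tab 0.339
60 [(np.float64(-0.56), 87), (np.float64(-0.37), 83), (np.float64(-0.18), 84), (np.float64(0.0), 28), (np.float64(0.2), 84), (np.float64(0.32), 35), (np.float64(0.57), 90)] tab 0.333
62 [(np.float64(-0.55), 81), (np.float64(-0.47), 94), (np.float64(-0.37), 76), (np.float64(-0.28), 93), (np.float64(-0.18), 65), (np.float64(-0.09), 92), (np.float64(0.0), 34), (np.float64(0.1), 95), (np.float64(0.19), 74), (np.float64(0.31), 29), (np.float64(0.33), 30), (np.float64(0.56), 82)] tab 0.330
```

The index sits at about +0.33 rad toward +y. Ticks are symmetric about the pointer at 0. Next I'll back out, level the tool and centre it over the handle.

jog_arm(series=[[[-29,0,-34,0,0,0,85],[-29,0,-34,0,0,0,85],[0,0,0,0,0.14,0,85],[0,0,0,0,0.14,0,85],[0,0,0,0,0.14,0,85],[0,0,0,0,0.14,0,85],[0,0,0,0,0.14,0,85],[-34,0,0,0,0,0,85],[-34,0,0,0,0,0,85],[-34,0,0,0,0,0,85]]])

```text
time_s: 4.2
eef_pos: [0.5652, 0.1305, 0.2744]
eef_rot: [-0.0, 1.0, -0.023, 0.0]
wrist_force: [1.0, 0.2, 0.9]
opening: 0.999
grasp_force: 0.0
```

Run:
```python
from h import *
o=ctrl.get_obs(); print(o["eef_pos"],o["eef_rot"],o["time_s"])
c=ctrl.camera("wrist")
cv2.imwrite("pics/w3.png",c["frame"])
g=cv2.cvtColor(c["frame"],cv2.COLOR_BGR2GRAY)
z=c["z_map"]; h,w=z.shape; v,u=np.mgrid[:h,:w]; r=ray(c,u.ravel(),v.ravel()); P=(np.array(c["xyz"])+r*(z.ravel()/(r@rot(c["rotation"]).apply([0,0,1])))[:,None]).reshape(h,w,3)
d=np.hypot(P[...,0]-.567,P[...,1]-.125)
print(rect(P,(d<.03)&(P[...,2]>.14)&(P[...,2]<.16)), rect(P,(abs(P[...,0]-.567)<.04)&(abs(P[...,1]-.125)<.08)&(P[...,2]>.095)&(P[...,2]<.110)))
```

```text
[0.56516051 0.13045136 0.27439823] [-5.02346322e-05  9.99746472e-01 -2.25146751e-02  2.78697439e-04] 4.2
(np.int64(986), array([569.5, 124.5]), array([28., 26.]), 87.0) (np.int64(2360), array([569.6, 124.3]), array([119.5,  26.6]), 87.4)
```

jog_arm(series=[[[3.6,5.6,0,0,0,0,85],[0,0,30,0,0,0,85],[0,0,35,0,0,0,85],[0,0,35,0,0,0,85],[0,0,35,0,0,0,85],[0,0,26,0,0,0,85],[0,0,0,0,0,0,85],[0,0,0,0,0,0,15],[0,0,0,0,0,0,15],[0,0,0,0,0,0,15]]])

```text
time_s: 5.25
eef_pos: [0.572, 0.1246, 0.1145]
eef_rot: [-0.0, 1.0, -0.023, 0.002]
wrist_force: [-0.1, -0.3, 0.7]
opening: 0.506
grasp_force: 0.0
```

jog_arm(series=[[[0,0,0,0,0,0,15],[0,0,0,0,0,0,15],[0,0,0,0,0,0,15],[0,0,0,0,0,0,15],[0,0,0,0,0,0,15],[0,0,-10,0,0,0,15],[0,0,-20,0,0,0,15],[0,0,-25,0,0,0,15],[0,0,-25,0,0,0,15],[0,0,-20,0,0,0,15]]])

```text
time_s: 6.25
eef_pos: [0.5699, 0.1248, 0.2135]
eef_rot: [-0.0, 1.0, -0.023, -0.0]
wrist_force: [1.1, -0.5, -4.2]
opening: 0.324
grasp_force: 59.5
```

Run:
```python
from h import *
o=ctrl.get_obs(); print(o)
c=ctrl.camera("wrist"); np.savez("w4.npz",**c); cv2.imwrite("pics/w4.png",cv2.resize(c["frame"],(800,600),interpolation=3))
```

```text
{'time_s': 6.25, 'q': array([1.21311395e-02, 2.15623031e-01, 1.60287004e+00, 1.33600691e-04,
       1.32370649e+00, 1.62892126e+00]), 'dq': array([-0.00258202, -0.19113765, -0.17960095, -0.00098049,  0.3733749 ,
        0.00170301]), 'joint_efforts': array([ 1.20990118e-01, -4.65215814e+01, -3.51381648e+01,  3.98742108e-03,
       -2.89066751e-01, -7.28257783e-05]), 'eef_pos': array([0.56992557, 0.12476417, 0.21352146]), 'eef_rot': array([-5.40690733e-05,  9.99735159e-01, -2.30112238e-02, -3.05540413e-04]), 'wrist_force': array([ 1.0982841 , -0.48164241, -4.24645741]), 'torque': array([ 0.02248096, -0.02634826,  0.046422  ]), 'grasp_force': 59.534170031547546, 'opening': 0.32396960289035137}
```

View pics/w4.png

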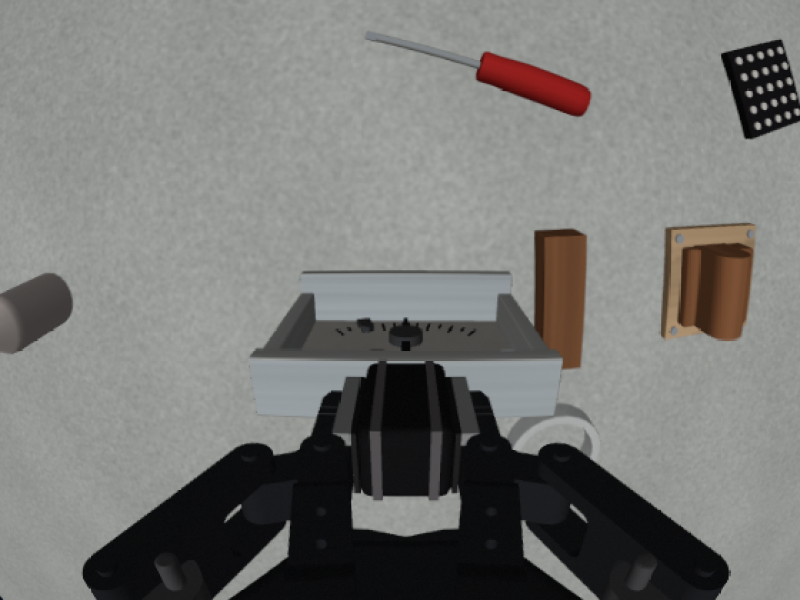

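The gauge is firmly held, and the dial, tab at (364,325) and pointer at (405,325) stay visible to the wrist camera. I'll carry it over the stud at (545.5,-143).

jog_arm(series=[[[-1.5,20,-5,0,0,0,15],[-1.5,34,0,0,0,0,15],[-1.5,36,0,0,0,0,15],[-1.5,37,0,0,0,0,15],[-1.5,37,0,0,0,0,15],[-1.5,36,0,0,0,0,15],[-1.5,36,0,0,0,0,15],[-1.5,33,0,0,0,0,15],[0,0,0,0,0,-0.06,15],[0,0,0,0,0,-0.06,15]]])

```text
time_s: 7.3
eef_pos: [0.5449, -0.1445, 0.2161]
eef_rot: [-0.001, 0.999, 0.037, -0.001]
wrist_force: [0.5, 0.1, -3.8]
opening: 0.32
grasp_force: 60.7
```

Run:
```python
from h import *
o=ctrl.get_obs(); print(o["eef_pos"],rot(o["eef_rot"]).as_matrix().round(3),o["wrist_force"],o["time_s"])
c=ctrl.camera("top");S=ctrl.camera("wrist"); cv2.imwrite("pics/w5.png",cv2.resize(S["frame"],(800,600),interpolation=3))
```

```text
[ 0.54492748 -0.14445206  0.21607224] [[ 0.997  0.074 -0.002]
 [ 0.074 -0.997  0.001]
 [-0.002 -0.001 -1.   ]] [ 0.46430042  0.14939592 -3.80040601] 7.3
```

View pics/w5.png

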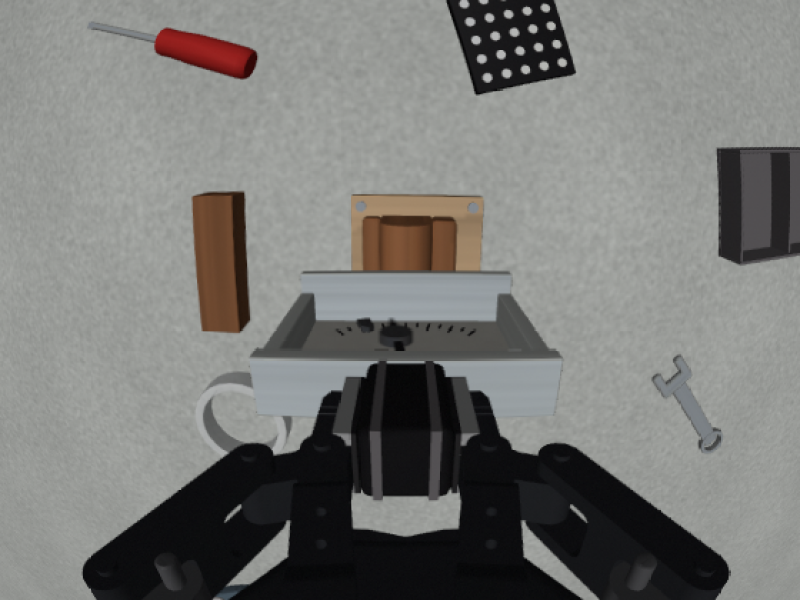

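The gauge is square over the stud with the crest centred at u≈406, so I'll lower it.

jog_arm(series=[[[0,0,10,0,0,0,15],[0,0,12,0,0,0,15],[0,0,10,0,0,0,15],[0,0,4,0,0,0,15],[0,0,2,0,0,0,15],[0,0,0,0,0,0,15],[0,0,0,0,0,0,15],[0,0,0,0,0,0,15],[0,0,0,0,0,0,15],[0,0,0,0,0,0,15]]])

```text
time_s: 8.4
eef_pos: [0.5461, -0.1436, 0.1796]
eef_rot: [0.0, 0.999, 0.037, 0.0]
wrist_force: [-0.7, -0.2, -3.5]
opening: 0.318
grasp_force: 60.6
```

jog_arm(series=[[[0,0,0.5,0,0,0,15],[0,0,0,0,0,0,15],[0,0,0.5,0,0,0,15],[0,0,0,0,0,0,15],[0,0,0.5,0,0,0,15],[0,0,0,0,0,0,15],[0,0,0.5,0,0,0,15],[0,0,0,0,0,0,15],[0,0,0,0,0,0,15],[0,0,0,0,0,0,15]]])

```text
time_s: 9.4
eef_pos: [0.546, -0.1436, 0.1773]
eef_rot: [0.0, 0.999, 0.037, 0.0]
wrist_force: [-1.0, 0.4, -2.9]
opening: 0.317
grasp_force: 60.6
```

jog_arm(series=[[[0,0,0.5,0,0,0,15],[0,0,0,0,0,0,15],[0,0,0.5,0,0,0,15],[0,0,0,0,0,0,15],[0,0,0.5,0,0,0,15],[0,0,0,0,0,0,15],[0,0,0,0,0,0,15],[0,0,0,0,0,0,15],[0,0,0,0,0,0,15],[0,0,0,0,0,0,15]]])

```text
time_s: 10.4
eef_pos: [0.5461, -0.1435, 0.176]
eef_rot: [0.0, 0.999, 0.037, 0.0]
wrist_force: [-0.6, 0.1, -0.1]
opening: 0.318
grasp_force: 61.2
```

jog_arm(series=[[[0,0,0.5,0,0,0,15],[0,0,0,0,0,0,15],[0,0,0.3,0,0,0,15],[0,0,0,0,0,0,15],[0,0,0,0,0,0,15],[0,0,0,0,0,0,15],[0,0,0,0,0,0,15],[0,0,0,0,0,0,15],[0,0,0,0,0,0,15],[0,0,0,0,0,0,15]]])

```text
time_s: 11.4
eef_pos: [0.5463, -0.1436, 0.1759]
eef_rot: [0.0, 0.999, 0.037, 0.0]
wrist_force: [-2.4, 0.9, 7.0]
opening: 0.32
grasp_force: 62.2
```

It's bearing on the crest upright with about 10 N. Next I'll rock it toward +y, rolling on the 18 mm crest with the TCP 114 mm above the sole.

jog_arm(series=[[[0,-3.8,0.05,-0.033,0,0,15],[0,-3.8,0.03,-0.033,0,0,15],[0,-3.8,0.01,-0.033,0,0,15],[0,-3.8,-0.01,-0.033,0,0,15],[0,-3.8,-0.03,-0.033,0,0,15],[0,0,0,0,0,0,15],[0,0,0,0,0,0,15],[0,0,0,0,0,0,15],[0,0,0,0,0,0,15],[0,0,0,0,0,0,15]]])

```text
time_s: 12.4
eef_pos: [0.5451, -0.1249, 0.1746]
eef_rot: [0.082, 0.996, 0.037, 0.004]
wrist_force: [-2.4, 0.8, 7.5]
opening: 0.324
grasp_force: 62.1
```

jog_arm(series=[[[0,-3.8,-0.05,-0.033,0,0,15],[0,-3.8,-0.06,-0.033,0,0,15],[0,-3.8,-0.08,-0.033,0,0,15],[0,-3.8,-0.1,-0.033,0,0,15],[0,-3.8,-0.12,-0.033,0,0,15],[0,0,0,0,0,0,15],[0,0,0,0,0,0,15],[0,0,0,0,0,0,15],[0,0,0,0,0,0,15],[0,0,0,0,0,0,15]]])

```text
time_s: 13.4
eef_pos: [0.5439, -0.1064, 0.1707]
eef_rot: [0.164, 0.986, 0.036, 0.007]
wrist_force: [-0.9, 1.0, 5.3]
opening: 0.322
grasp_force: 62.1
```

jog_arm(series=[[[0,0,0,0,0,0,15],[0,0,0,0,0,0,15],[0,0,0,0,0,0,15],[0,0,0,0,0,0,15],[0,0,0,0,0,0,15],[0,0,0,0,0,0,15],[0,0,0,0,0,0,15],[0,0,0,0,0,0,15],[0,0,0,0,0,0,15],[0,0,0,0,0,0,15]]])

```text
time_s: 14.4
eef_pos: [0.5439, -0.1064, 0.1707]
eef_rot: [0.164, 0.986, 0.036, 0.007]
wrist_force: [-1.7, 2.1, 5.0]
opening: 0.318
grasp_force: 62.1
```

Run:
```python
from h import *
o=ctrl.get_obs(); R=rot(o["eef_rot"]); print(o["eef_pos"],o["wrist_force"],o["time_s"]); zt=-R.as_matrix()[:,2]; print("up axis",zt)
c=ctrl.camera("wrist"); np.savez("w6.npz",**c); f=c["frame"]
old=np.load("w4.npz")["frame"]
a=[cv2.resize(x[205:260,205:365],(800,300),interpolation=2) for x in (old,f)]
cv2.imwrite("pics/w6.png",np.vstack(a))
```

```text
[ 0.54394182 -0.1064042   0.17069633] [-1.72566402  2.11083403  5.03047296] 14.4
up axis [-0.02549634  0.32340835  0.94591594]
```

View pics/w6.png

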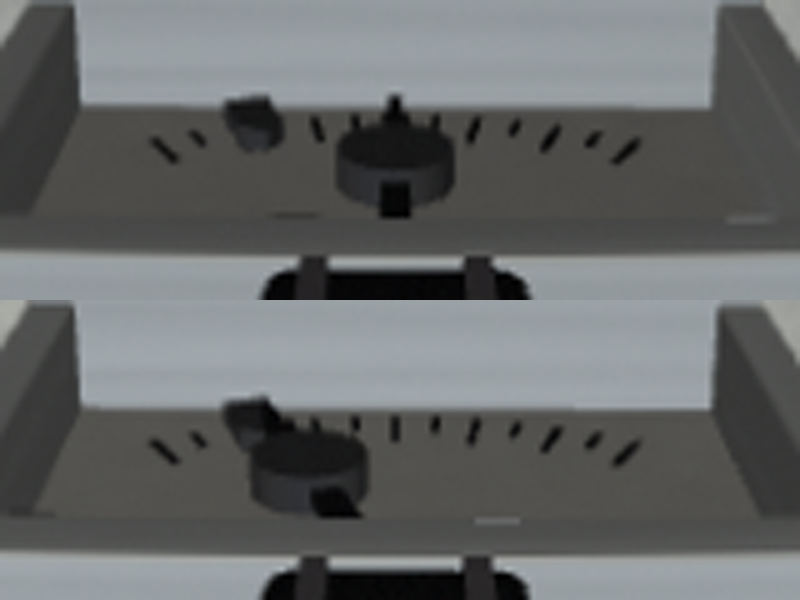

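The upper strip shows the upright view and the lower strip the present one. The pointer tip is now at about (283,425), just right of the tab (222–275), so a bit more lean is needed. I'll measure the tab's bearing with depth in the gauge frame.

```bash
cat >> h.py <<'E'
def fpts(c,z):
    h,w=z.shape; v,u=np.mgrid[:h,:w]; r=ray(c,u.ravel(),v.ravel()); return (np.array(c["xyz"])+r*(z.ravel()/(r@rot(c["rotation"]).apply([0,0,1])))[:,None]).reshape(h,w,3)
E
python3 - <<'E'
from h import *
o=ctrl.get_obs(); R=rot(o["eef_rot"]); C=[ctrl.camera("wrist") for _ in range(8)]; c=C[0]
z=np.median([k["z_map"] for k in C],0); g=np.mean([cv2.cvtColor(k["frame"],cv2.COLOR_BGR2GRAY) for k in C],0); np.savez("w7.npz",z=z,g=g,**{k:c[k] for k in("xyz","rotation","fx","fy","cx","cy")})
G=R.inv().apply((fpts(c,z)-o["eef_pos"]).reshape(-1,3)).reshape(z.shape+(3,))*1000*[1,-1,-1]+[0,0,114]
ctrl.get_obs()
def at(x,y): # crop coords (5x horiz,300/55 vert)
    return 205+x/5,205+y/(300/55)
for n,(x,y) in dict(dial0=(450,180),dialR=(600,180),dial2=(560,210),tick0=(395,130),tick6=(628,155),tickm6=(163,153),sole=(395,60),soleL=(150,60),wallL=(60,120),wallR=(735,120),tab1=(245,105),tab2=(240,112),tab3=(240,130),tab4=(255,130),tip=(284,125),bob=(308,160),bobfront=(308,195)).items():
    u,v=at(x,y); i,j=int(round(v)),int(round(u)); print(n,(j,i),G[i,j].round(1),int(g[i,j]))
print(g[220:242,246:276].astype(int)); print(G[220:242,246:276,0].round(0).astype(int))
E
```

```text
dial0 (295, 238) [-11.   -8.3  35.2] 80
dialR (325, 238) [-11.  -30.5  35.4] 80
dial2 (317, 244) [-10.8 -23.5  46.3] 80
tick0 (284, 229) [-10.2  -0.2  19. ] 25
tick6 (331, 233) [-10.9 -36.3  25.9] 56
tickm6 (238, 233) [-9.9 34.8 28.3] 20
sole (284, 216) [-3.5 -0.2  7.6] 163
soleL (235, 216) [-3.7 39.9  6.9] 164
wallL (217, 227) [-7.5 52.2 22. ] 56
wallR (352, 227) [ -5.1 -51.9  28.3] 56
tab1 (254, 224) [-5.3 23.1 21. ] 24
tab2 (253, 226) [-5.2 23.4 25.5] 24
tab3 (253, 229) [-6.1 23.1 29.4] 45
tab4 (256, 229) [-5.7 20.8 30.4] 45
tip (262, 228) [-0.7 15.5 40.9] 7
bob (267, 234) [ 1.  11.2 56.1] 24
bobfront (267, 241) [-1.4 10.9 62.3] 20
[[161 161 161 162 161 161 161 162 161 161 161 161 162 162 162 162 162 162
  162 162 162 162 162 162 162 162 162 162 162 162]
 [163 164 163 164 164 164 164 164 164 164 164 164 164 164 164 164 164 164
  164 164 164 164 164 164 164 164 164 164 164 164]
 [163 163 163 163 164 164 164 164 163 143 138 119 135 160 163 163 164 164
  164 163 164 164 164 164 164 164 164 164 163 163]
 [161 161 161 142 119  99  94  86  84  70  67  54  65 152 162 162 162 162
  162 16
[... 4344 characters left out ...]
  1   1   1   1   1   1
    1   1   1   1   1   1   1   1   1   1   1   0]
 [-11 -11 -11 -11 -11 -11 -11 -11 -11  -1  -1   0   0   0   1   0   1   1
    1   1   1   1   1   1   1   1   0   0   0  -1]
 [-11 -11 -11 -11 -11 -11 -11 -10 -11  -2  -1  -1  -1   0   0   0   0   0
    0   0   0   0   0   0   0   0   0  -1  -1  -1]
 [-11 -11 -11 -11 -11 -11 -11 -11 -11  -3  -2  -2  -1  -1  -1  -1  -1  -1
   -1  -1  -1   0   0  -1  -1  -1  -1  -1  -2  -2]
 [-11 -11 -11 -11 -11 -11 -11 -11 -11  -4  -3  -3  -2  -2  -2  -2  -1  -1
   -1  -1  -1  -1  -1  -1  -1  -1   0  -1  -2  -2]
 [-11 -11 -11 -11 -11 -11 -11 -11 -11 -11  -3  -3  -2  -3  -3  -2  -2  -2
   -2  -2  -2  -1  -1  -1  -1  -1   0  -1  -1  -3]]
```

Depth is clean here: tab face at x≈-5 mm, pointer at x≈-1 mm, dial at -11 mm. I'll compute bearings about the pivot from the upright frame and the current one.

Run:
```python
from h import *
c4=dict(np.load("w4.npz")); c7=dict(np.load("w7.npz"))
def G(c,z):
    Rc=rot(c["rotation"]); Rt=Rc*Ro.from_matrix([[-.001,-.945,-.326],[1,-.001,-.001],[0,-.326,.945]]).inv()
    P=Rt.inv().apply((fpts(c,z)-np.array(c["xyz"])).reshape(-1,3))*1000+[84.2,.34,-141.56]
    return P.reshape(z.shape+(3,))*[1,-1,-1]+[0,0,114]
for n,c,z in(("w4",c4,c4["z_map"]),("w7",c7,c7["z"])):
    P=G(c,z); X,Y,Z=P[...,0],P[...,1],P[...,2]; b=np.zeros(z.shape,bool); b[205:236,236:340]=1
    wl=np.zeros_like(b); wl[222:232,205:222]=1; wr=np.zeros_like(b); wr[222:232,345:362]=1
    m=b&(abs(X+5.2)<.7)&(Y>12)&(Z<45)&(Z>14); q=P[m][:,1:]
    print(n,"tab",len(q),q.min(0).round(1),q.max(0).round(1),"cen",q.mean(0).round(2),"bearing cen %.3f"%np.arctan2(q.mean(0)[0],88-q.mean(0)[1]),"r %.1f"%np.hypot(q.mean(0)[0],88-q.mean(0)[1]))
    for zz in range(14,40,2):
        s=q[(q[:,1]>=zz)&(q[:,1]<zz+2)]
        if len(s): print("  z",zz,len(s),s[:,0].min().round(1),s[:,0].max().round(1),"brg %.3f"%np.arctan2((s[:,0].min()+s[:,0].max())/2,88-s[:,1].mean()))
    m=b&(abs(X+.9)<.8)&(Z<45); q=P[m][:,1:]; print(" ptr",len(q),q.min(0).round(1),q.max(0).round(1),[("%.1f"%r,"%.3f"%t) for r,t in sorted(zip(np.hypot(q[:,0],88-q[:,1]),np.arctan2(q[:,0],88-q[:,1])))])
```

```text
w4 tab 62 [16.9 17. ] [26.8 31.7] cen [21.36 24.77] bearing cen 0.326 r 66.7
  z 16 2 20.6 21.5 brg 0.290
  z 18 6 20.5 26.8 brg 0.332
  z 20 12 18.8 25.9 brg 0.322
  z 22 9 17.9 25.7 brg 0.326
  z 24 6 17.9 23.8 brg 0.320
  z 26 13 16.9 24.5 brg 0.328
  z 28 9 18.3 23.6 brg 0.342
  z 30 5 18.2 20.3 brg 0.326
 ptr 196 [-45.2   5.4] [38.7 37.9] [('50.1', '-0.038'), ('50.6', '-0.009'), ('50.9', '0.019'), ('51.0', '0.005'), ('51.4', '0.033'), ('51.9', '-0.023'), ('52.3', '-0.023'), ('52.6', '0.005'), ('52.6', '-0.037'), ('52.7', '-0.009'), ('53.3', '0.018'), ('54.7', '-0.009'), ('56.5', '0.005'), ('57.2', '-0.008'), ('58.1', '-0.008'), ('58.3', '0.005'), ('79.7', '-0.006'), ('80.1', '0.094'), ('80.3', '-0.066'), ('80.3', '-0.046'), ('80.4', '0.104'), ('80.5', '-0.026'), ('80.6', '-0.016'), ('80.7', '-0.176'), ('80.7', '0.034'), ('80.7', '-0.126'), ('80.7', '-0.136'), ('80.7', '0.114'), ('80.7', '0.104'), ('80.8', '-0.016'), ('80.8', '-0.056'), ('80.8', '0.044'), ('80.8', '0.094'), ('80.8', '0.004'), ('80.9', '-0.216'), ('80.9', '0.144'), ('80.9', '0.144'), ('81.0', '-0.076'), ('81.0', '
[... 6335 characters left out ...]
 '0.375'), ('87.4', '-0.396'), ('87.4', '-0.387'), ('87.5', '0.384'), ('87.7', '0.394'), ('87.8', '-0.385'), ('88.1', '0.411'), ('88.1', '0.402'), ('88.2', '-0.404'), ('88.2', '-0.394'), ('88.6', '-0.412'), ('88.6', '-0.412'), ('89.0', '-0.420'), ('89.1', '-0.430'), ('89.1', '0.418'), ('89.3', '0.436'), ('89.4', '-0.438'), ('89.5', '0.446'), ('89.6', '0.426'), ('89.6', '-0.457'), ('89.6', '-0.447'), ('89.7', '-0.437'), ('89.8', '-0.465'), ('89.9', '0.444'), ('90.1', '0.443'), ('90.3', '-0.463'), ('90.3', '-0.454'), ('90.5', '-0.473'), ('90.8', '-0.480'), ('90.9', '-0.471'), ('91.4', '-0.478'), ('91.8', '-0.486'), ('92.2', '-0.504'), ('92.2', '-0.494'), ('92.2', '-0.494'), ('92.7', '-0.511')]
```

The pointer tip reads r=58 mm at +0.33 rad and the tab axis reads about +0.327 rad, so they agree within about 0.01 rad. The pointer is at rest and the gauge is bearing on the crest with about 8 N. I'm handing in.

Run:
```python
from h import *
o=ctrl.get_obs(); print(o["time_s"],o["wrist_force"],o["grasp_force"]); print(ctrl.hand_in())
```

```text
14.85 [-1.18190448  1.37581662  5.55359987] 62.061259746551514
the job is handed in; nothing more can be done
None
```

I handed the job in at 14.9 s: the gauge is still gripped, its sole bearing on the crest at about 9 N, leaning 0.33 rad, with the pointer measured within about 0.01 rad of the index tab; the judge's verdict was not shown.

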